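Catch the battery carriage below the checker

ROBOT

A 6-joint arm with a two-finger parallel gripper is mounted at the origin on the work surface. World frame = base frame: x ahead of the robot, y to its left, z up, the work surface at z = 0. Lengths are in m, angles in rad, forces in N, time in s.
With the tool pointing down it reaches from about 0.35 to 0.975 m from the base axis. Payload 4.9 kg.
Tool frame: the origin (TCP) lies midway between the tips of the shut fingers; the grasp point (between the pads) lies 19 mm behind it (ctrl.hold_point_z is the distance from the TCP to the grasp point, in m); z points along the fingers, y is the line along which they close (so a half turn about z gives the same grasp; the last joint's range is limited). The gripper opens to 85 mm and grips with 20 to 120 N. Pads are 22 mm wide; open, the fingers measure 114 mm over their backs; the gripper's body (76 mm by 85 mm) begins 54 mm behind the grasp point. The pads swing forward as they close: fully open they stand 13 mm farther back than shut.
Start: joints at [-0.119, 0.053, 1.613, -0, 1.476, -0.119], TCP at [0.625, 0, 0.231] pointing down, gripper open.
Joint ranges: [-3.01, 3.01], [-1.01, 2.22], [0.06, 2.58], [-1.02, 4.17], [0.09, 2.62], [-3.14, 3.14]. Speed limits (rad/s): [2.57, 2.57, 3.14, 3.14, 3.14, 3.14].

INTERFACE

Orientations are given as a rotation vector (axis times angle).
In Python, from station import status, viewer, finish_job, ctrl gives the robot as it stands.
- The arm moves only by the shell command python3 -m jog 'ROWS' [FORCE]. ROWS is JSON, a list of rows, each a list of 7 numbers: the turn, a rotation vector about the tool's x, y, z each as a share of 5 degrees, from -1 to 1, then the shift along the tool's x, y, z each as a share of 30 mm, from -1 to 1, then the opening, from -1 (shut) to 1 (fully open). A call has 1 to 5 rows; each row shifts and turns the commanded pose from where the row before left it, along the tool's axes as they then stand; what a row does not reach is not made up. A row lasts 1/8 s, in which the tool goes at most 62.5 mm and 10.7 degrees, less where a joint would pass 70% of its speed; a pose out of reach is approached as far as the arm can. A call with a number of a shift or a turn outside -1 to 1 is refused whole. A call with a gripper value outside its range is refused whole. The fingers move at their own pace and stop on an object; FORCE is the grip in N (left out, the last holds). Time passes only in rows, so rows that do not move let the fingers close. It gives the time, the measured TCP pose, the force, the opening and the grip force at its end, in the units of the state.
- status.get_obs(): the state, without advancing time (a new reading comes with each control period).
- viewer.get_image(name): name is "scene" or "side" or "wrist"; returns a dict with "img" (420x560x3 uint8, red, green, blue), "fovy" (degrees; the focal length in pixels is half the picture's height over the tangent of half this angle, whatever the lens; pixels are square), "cx", "cy" (the principal point, pixels), "rvec" (rotation vector, rad) and "tvec" (3), from world to camera coordinates, as OpenCV has them. Camera axes: x right, y down, z forward; pixel columns grow to the right and rows downward; lengths in m; the calibration is good to about 2 mm. A picture is of the moment at which its call begins. There is no depth.
- finish_job(): hands the job in; it is judged then, once.
The state is a dict: "t": time; "q": joint angles; "dq": joint speeds; "effort": joint torques, N m; "tool_pos": TCP position; "tool_rot": TCP orientation; "contact_force": force on the tool from outside, world axes, zero at the start; "wrist_torque": the same for the moment, N m; "opening": finger opening in m; "grip_force": force on a finger pad.
Only numpy, scipy, OpenCV 4.12 (cv2) and the standard library are available. Lean on these libraries where they do the work, as an engineer would, in place of code of your own. Each camera call takes 0.05 s, during which the arm holds its last target. There are 200 camera calls.

TASK

Push the release handle over so that the battery carriage rolls on its own, untouched, down the rail and through the cell checker portal. Once its sprung nose is out of the portal, catch it softly with the fingers against the nose plate (going along with it, no knock that pushes the spring in far, no gripping) and bring it to a standstill for about a second well short of the end buffer. Then ease it down slowly until it rests on the buffer, take the hand away, and leave everything else on the table where it is.

Things in the scene. Friction and masses are not known exactly. Their poses are not given: they have to be found in the camera images.
- ramp: the fixed track; origin on the table under the track's middle, z up, -y downhill along the track, x across it (+x: the side of the release handle). Its aluminium rail is 60 mm wide and slopes down toward -y at 3 degrees (0.052 rad); the rail's top is 75 mm above the table at y = 0 and runs from y = +445 to -345 mm
- portal_exit (a point): point on the rail's top under the downhill face of the white portal (cell checker), at ramp y = -35 mm. The portal spans ramp y = -35 to +25 mm: legs 75 to 95 mm either side of the rail's axis, opening 165 mm and top 195 mm above the table
- buffer_face (a point): point on the rail's top at the uphill face of the low rubber buffer on the rail's low end, at ramp y = -325 mm; the buffer is 20 mm long and reaches 23 mm above the rail, so the hand can pass over it
- carriage: carriage on the rail with four D cells lying across it: 150 long, 80 wide, 57 mm high above the rail; origin on the rail's top under its middle, axes along the tilted rail (-y downhill). Mass with nose 0.80 kg nominal (0.8 to 1.25 times). Drag about 1.3 N per m/s, hardly any dry friction: let go, it settles at 0.25 to 0.4 m/s (time constant 0.5 to 0.8 s)
- travel (a joint): how far the carriage has rolled from the release pawl, m: 0 at the start, 0.58 resting on the end buffer. Its nose face leaves the checker portal at 0.25
- nose: sprung nose plate on the carriage's downhill end: upright plate 70 mm wide (x), 8 mm thick, 55 mm tall, from 20 to 75 mm above the rail; origin at its centre
- nose_face (a point): middle of the nose plate's downhill face (47.5 mm above the rail, rail axis); in the ramp's frame at y = +215 mm at travel 0 and -365 mm at travel 0.58, plate not pushed in. The hand stops the carriage by this face
- nose_push (a joint): how far the nose plate is pushed in toward the carriage, m: 0 relaxed, hard stop at 0.032, spring 130 N/m (about 3 mm when the carriage merely rests on a still hand). More than 0.013 counts as a knock
- lever_turn (a joint): turn of the release shaft, rad: 0 to 0.08 at the start (pawl down in front of the carriage), 0.7 fully over. The carriage is free from about 0.3; friction keeps the handle where it is left (about 1.5 N at the ball to move it)
- lever_ball (a point): centre of the black ball (26 mm) on the upright release handle. The handle's shaft lies along the rail at ramp x = +120 mm, 20 mm above the rail's level; the ball is 95 mm from the shaft, at ramp y = -140 mm. At turn 0 the handle leans 0.3 rad toward the rail; push the ball away from the rail (ramp +x, about 60 mm) to release
- cell0: loose D cell, a bystander: 33 mm diameter, 61 mm tall, standing; origin under its foot
- cell1: loose D cell, a bystander: 33 mm diameter, 61 mm tall, standing; origin under its foot
- cell2: loose D cell, a bystander: 33 mm diameter, 61 mm tall, standing; origin under its foot
- breaker: loose circuit breaker, a bystander: 70 x 18 x 94 mm, standing; origin under its foot
- screwdriver: loose screwdriver lying on the table near the robot, a bystander; origin on its underside
- tape: loose roll of tape lying flat, a bystander: 90 mm diameter, 19 mm high; origin under its middle

How it is judged:
On the way, in this order (a step that is already met when the one before it is completed fails the run):
1. the handle is pushed over and the carriage rolls off (value of joint lever_turn above 0.25 rad and value of joint travel above 0.03 m).
2. the carriage rolls freely, untouched, until its nose has left the portal (value of joint travel above 0.25 m and velocity of joint travel above 0.1 m/s and contact force between carriage and the fingers below 0.1 N).
3. the hand holds the carriage still by its nose plate, short of the buffer (value of joint travel between 0.25 and 0.57 m and velocity of joint travel between -0.03 and 0.03 m/s and contact force between nose and the fingers above 0.1 N), for 0.5 s.
At the end, for the whole second after the job is handed in: the carriage rests on the end buffer (travel above 0.572 m, slower than 10 mm/s), its nose plate relaxed (pushed in less than 3 mm), the release handle still over (above 0.25 rad), the hand clear (value of joint travel above 0.572 m and velocity of joint travel between -0.01 and 0.01 m/s and value of joint nose_push below 0.003 m and value of joint lever_turn above 0.25 rad); the robot touches nothing.
It fails at once if the hand touches the carriage before its nose has left the portal (value of joint travel below 0.24 m and contact force between carriage and the fingers above 0.2 N).
It fails at once if the nose plate is knocked in by more than 13 mm (value of joint nose_push above 0.013 m).
It fails at once if the carriage runs into the buffer faster than 0.12 m/s (value of joint travel above 0.572 m and velocity of joint travel above 0.12 m/s).
It fails at once if a bystander is moved by more than 30 mm or tipped over (distance of any of cell0, cell1, cell2, breaker, screwdriver, tape from where it was at the start of the episode above 0.03 m or angle between any of cell0, cell1, cell2, breaker's own z axis and vertical above 0.6 rad).
It also fails if it takes over 35 s, if anything falls off the work surface, if the arm or the gripper's body presses on something with over 40 N, if the wrist force passes 120 N, or if a joint passes its speed limit or range.

## Working session

There is one attempt and no reset: what is moved stays moved. The work goes in short steps, Python scripts to look and compute and a shell command to move; the robot and the scene stay as the last step left them, time stands still between calls to the robot, and variables do not carry over. Pictures are saved under pics/ and viewed, at most 10 in all, crops included, and the job is handed in when it is done.

```bash
ls; mkdir -p pics; python3 - <<'E'
from station import status, viewer, ctrl
import cv2,json,pickle
import numpy as np
o=status.get_obs(); print(o['t'],o['tool_pos'],o['tool_rot'],o['opening'])
D={}
for n in ['scene','side','wrist']:
    d=viewer.get_image(n); D[n]=d
    print(n,d['fovy'],d['cx'],d['cy'],np.round(d['rvec'],3),np.round(d['tvec'],3))
    cv2.imwrite(f'pics/{n}0.png',d['img'][:,:,::-1])
pickle.dump(D,open('d0.pkl','wb'))
E
```

```text
pics
0.0 [6.24368348e-01 6.55231899e-05 2.30050745e-01] [-2.22026487e+00 -2.22028744e+00  2.04235102e-03] 0.08550035191604585
scene 49.45809072934208 276.2592461915582 210.7503031623198 [ 0.972  2.243 -1.223] [ 0.329 -0.133  1.73 ]
side 57.03504039642806 277.8865265918179 208.7044078125955 [ 2.122 -0.555  0.271] [-0.469  0.306  0.74 ]
wrist 63.353609073426554 284.997164020397 210.52788338424716 [-2.868e+00  0.000e+00  2.000e-03] [-0.624 -0.035  0.379]
```

View pics/scene0.png

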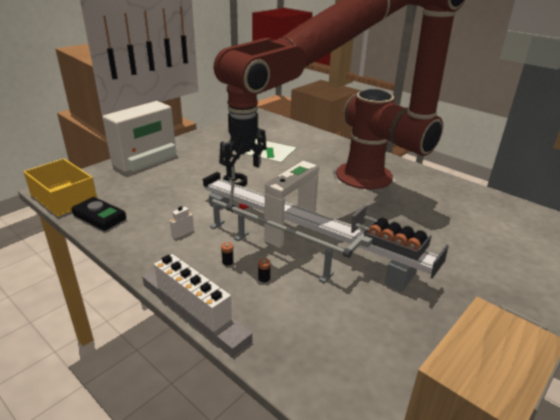

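View pics/side0.png

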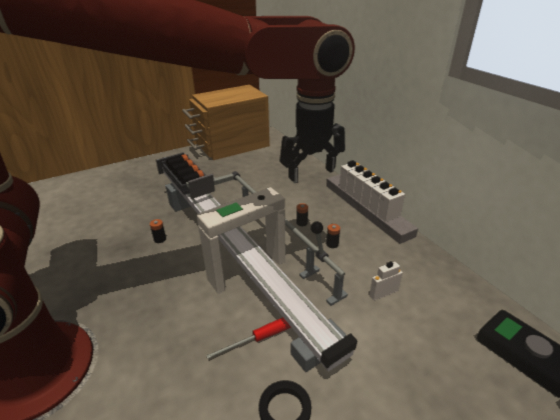

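The scene picture shows the rail running from the carriage at (400,235) through the portal at (290,200) to the low end at (215,185). The side picture shows the portal roof at (240,210), the black ball at (317,228) and the buffer at (338,350). I'll enlarge both.

```bash
python3 - <<'E'
import pickle,cv2,numpy as np
D=pickle.load(open('d0.pkl','rb'))
a=D['side']['img'][150:375,140:440]
cv2.imwrite('pics/sc.png',cv2.resize(a,(800,600),interpolation=cv2.INTER_CUBIC)[:,:,::-1])
a=D['scene']['img'][140:305,195:415]
cv2.imwrite('pics/cc.png',cv2.resize(a,(800,600),interpolation=cv2.INTER_CUBIC)[:,:,::-1])
for n in ['scene','side']:
    R=cv2.Rodrigues(np.array(D[n]['rvec']))[0]; print(n,-R.T@D[n]['tvec'])
E
```

```text
scene [1.3650661  0.7807907  0.80450358]
side [ 0.21042586 -0.60886044  0.66856762]
```

View pics/sc.png

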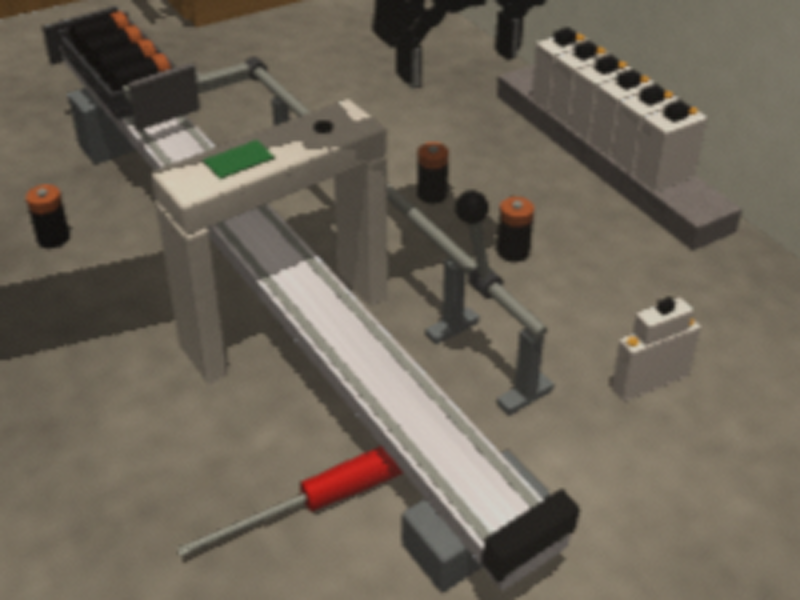

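View pics/cc.png

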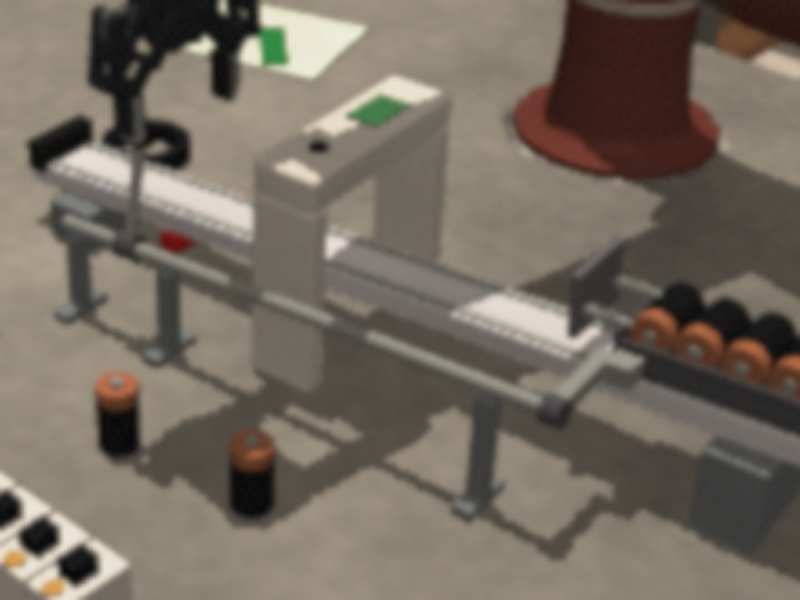

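```bash
cat > h.py <<'E'
import cv2,numpy as np,pickle
D=pickle.load(open('d0.pkl','rb'))
def ray(d,u,v):
    R=cv2.Rodrigues(np.array(d['rvec']))[0]; f=210/np.tan(np.radians(d['fovy'])/2)
    r=R.T@np.array([(u-d['cx'])/f,(v-d['cy'])/f,1]); return -R.T@np.array(d['tvec']),r/np.linalg.norm(r)
def onz(n,u,v,z,D=D):
    c,r=ray(D[n],u,v); return c+r*(z-c[2])/r[2]
def tri(a,b,D=D):
    c1,r1=ray(D[a[0]],*a[1:]); c2,r2=ray(D[b[0]],*b[1:])
    s=np.linalg.lstsq(np.c_[r1,-r2],c2-c1,rcond=None)[0]; p,q=c1+r1*s[0],c2+r2*s[1]
    return (p+q)/2,np.linalg.norm(p-q)
S=lambda u,v:('side',140+(u+.5)/2.6667-.5,150+(v+.5)/2.6667-.5)
C=lambda u,v:('scene',195+(u+.5)/3.636-.5,140+(v+.5)/3.636-.5)
E
python3 - <<'E'
from h import *
np.set_printoptions(precision=4,suppress=True)
print('portal side',*[onz(*S(*p),.195) for p in [(155,178),(350,100),(385,132),(182,203)]])
print('portal scene',*[onz(*C(*p),.195) for p in [(400,75),(450,98),(318,190),(257,160)]])
print('feet',onz(*S(213,382),0),onz(*S(373,303),0))
print('rail side dn', *[onz(*S(*p),z) for p,z in [((480,553),.058),((545,490),.058),((262,285),.075)]])
print('ball', tri(S(471,206),C(137,62)))
print('cells',*[onz(*S(*p),.061) for p in[(433,150),(516,203),(44,192)]],*[onz(*C(*p),.061) for p in[(117,383),(252,441)]])
print('portal corners tri',tri(S(155,178),C(400,75)),tri(S(182,203),C(450,98)) ) 
E
```

```text
portal side [0.3739 0.047  0.195 ] [0.5608 0.0726 0.195 ] [0.5622 0.0133 0.195 ] [0.381  0.0058 0.195 ]
portal scene [0.3713 0.0053 0.195 ] [0.3754 0.0616 0.195 ] [0.5635 0.0852 0.195 ] [0.562  0.0216 0.195 ]
feet [0.3844 0.0037 0.    ] [0.553  0.0218 0.    ]
rail side dn [ 0.4675 -0.2798  0.058 ] [ 0.5354 -0.2607  0.058 ] [0.4429 0.0177 0.075 ]
ball (array([ 0.5473, -0.1308,  0.2201]), np.float64(0.0058861255602610085))
cells [0.6882 0.135  0.061 ] [0.7098 0.0182 0.061 ] [0.3167 0.2652 0.061 ] [0.7086 0.0182 0.061 ] [0.6884 0.1387 0.061 ]
portal corners tri (array([0.3753, 0.0191, 0.2066]), np.float64(0.0199616492638019)) (array([0.3771, 0.0446, 0.1806]), np.float64(0.03460349067410156))
```

```bash
python3 - <<'E'
from h import *
from scipy.optimize import least_squares
np.set_printoptions(precision=4,suppress=True)
P=[]
for f,pts in ((S,[(155,178),(350,100),(385,132),(182,203)]),(C,[(450,98),(318,190),(257,160),(400,75)])):
    loc=[(-.095,.025),(.095,.025),(.095,-.035),(-.095,-.035)] if f is S else [(-.095,.025),(.095,.025),(.095,-.035),(-.095,-.035)]
    P+=[(f(*p),(l[0],l[1],.195)) for p,l in zip(pts,loc)]
P+=[(S(213,382),(-.075,-.035,0)),(S(373,303),(.095,-.035,0)),(S(480,553),(-.03,-.325,.058)),(S(545,490),(.03,-.325,.058))]
P+=[(S(131,97),(-.035,.211,.161)),(S(197,67),(.035,.211,.161)),(S(471,206),(.092,-.14,.178))]
def loc(p,w):
    c,s=np.cos(p[2]),np.sin(p[2]); return np.array([c*(w[0]-p[0])+s*(w[1]-p[1]),-s*(w[0]-p[0])+c*(w[1]-p[1])])
W=[onz(*q,l[2]) for q,l in P]
res=lambda p:np.concatenate([loc(p,w)-l[1-1:2] for w,(q,l) in zip(W,P)])
r=least_squares(res,[.47,.04,.09],loss='soft_l1',f_scale=.004); p=r.x
print('pose',p); print(res(p).reshape(-1,2)*1e3)
c,s=np.cos(p[2]),np.sin(p[2])
for n,l in dict(ball=(.092,-.14),exit=(0,-.035),stop=(0,-.12),buf=(0,-.325),noseend=(0,-.365)).items(): print(n,p[0]+c*l[0]-s*l[1],p[1]+s*l[0]+c*l[1])
np.save('pose.npy',p)
E
```

```text
pose [0.4675 0.0452 0.0992]
[[  2.1201 -13.9685]
 [  0.6201  -7.0503]
 [ -3.8379  -6.1221]
 [  5.0281   4.3588]
 [  5.0208   0.3632]
 [  4.4964   5.2395]
 [ -3.2872   2.1245]
 [ -4.6532   4.7624]
 [-11.7908   1.9061]
 [-12.1847   3.1764]
 [ -2.1909   1.5305]
 [  7.3497  13.8794]
 [ -4.3127 -21.1114]
 [  2.2558  -6.7435]
 [  7.9518  -4.1061]]
ball 0.5728703742395037 -0.0849637425710024
exit 0.47092198431340637 0.010406723462651833
stop 0.4793417254857212 -0.0741752365441441
buf 0.4996481600777746 -0.2781670224428872
noseend 0.5036103912176875 -0.3179702977402029
```

```bash
python3 -m jog '[[0,0,1,0,0,0,-1],[0,0,1,0,0,0,-1],[0,0,1,0,0,0,-1],[0,0,1,0,0,0,-1]]' && python3 -m jog '[[0,0,1,0,0,0,-1],[0,0,1,0,0,0,-1],[0,0,1,0,0,0,-1],[0,0,0.86,0,0,0,-1],[0,0,0,0,0,0,-1]]'
cat >> h.py <<'E'
def go(rx,ry,z):
    from station import status
    o=status.get_obs(); p=np.load('pose.npy'); c,s=np.cos(p[2]),np.sin(p[2])
    w=np.array([p[0]+c*rx-s*ry,p[1]+s*rx+c*ry,z]); R=cv2.Rodrigues(np.array(o['tool_rot']))[0]
    t=np.array(o['tool_pos']); d=t[:2]-p[:2]
    print('t',o['t'],'ramp now',np.round([c*d[0]+s*d[1],-s*d[0]+c*d[1],t[2]],4),'rows',np.round(R.T@(w-t)/.03,2), 'd',np.round(R.T@[s,-c,0],3),'F',np.round(o['contact_force'],2))
E
python3 -c "from h import go; go(.035,-.14,.23)"
```

```text
t: 0.65
tool_pos: [0.6247, 0.0, 0.2308]
tool_rot: [-2.576, -1.798, 0.001]
contact_force: [0.7, 0.5, 0.8]
opening: 0.0124
grip_force: 0.0
t: 1.27
tool_pos: [0.6248, 0.0, 0.2308]
tool_rot: [-2.838, -1.346, 0.001]
contact_force: [-0.6, 1.3, 0.2]
opening: 0.0001
grip_force: 0.0
t 1.275 ramp now [ 0.152  -0.0606  0.2308] rows [-4.63 -0.89  0.03] d [-0.708  0.706 -0.   ] F [-0.61  1.27  0.2 ]
```

```bash
python3 -m jog '[[0,0,0,-0.93,-0.18,0,-1],[0,0,0,-0.93,-0.18,0,-1],[0,0,0,-0.93,-0.18,0,-1],[0,0,0,-0.93,-0.18,0,-1],[0,0,0,-0.9,-0.17,0,-1]]' 
python3 - <<'E'
from h import *
from station import viewer
go(.035,-.14,.15)
E2={}
for n in ['side','scene','wrist']: E2[n]=viewer.get_image(n)
pickle.dump(E2,open('d1.pkl','wb'))
a=cv2.resize(E2['side']['img'][150:350,200:400],(400,400),interpolation=cv2.INTER_CUBIC)
b=cv2.resize(E2['scene']['img'][120:270,180:330],(400,400),interpolation=cv2.INTER_CUBIC)
cv2.imwrite('pics/p1.png',np.hstack([a,b])[:,:,::-1])
E
```

```text
t: 1.9
tool_pos: [0.5157, -0.0908, 0.2311]
tool_rot: [-2.838, -1.347, 0.0]
contact_force: [1.1, -0.4, -0.6]
opening: -0.0002
grip_force: 0.0
t 1.9 ramp now [ 0.0345 -0.1402  0.2311] rows [0.02 0.01 2.7 ] d [-0.708  0.706 -0.   ] F [ 1.13 -0.42 -0.58]
```

View pics/p1.png

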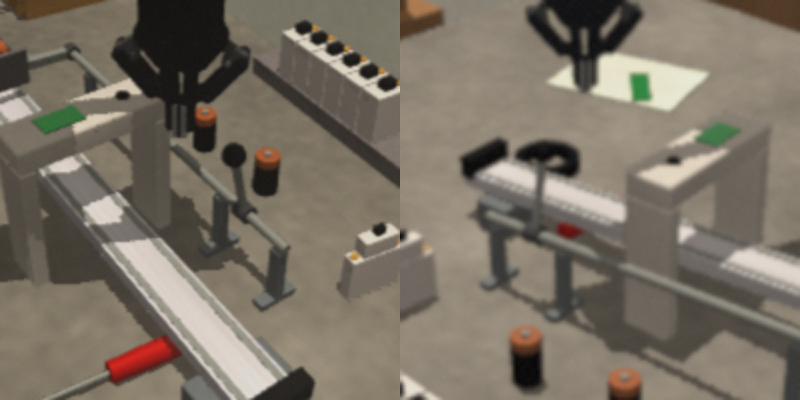

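The left crop shows the ball at side pixel (317,227). In the right crop the ball is at about scene pixel (232,178), and the fingers are up beside it.

```bash
python3 - <<'E'
from h import *
p=np.load('pose.npy'); c,s=np.cos(p[2]),np.sin(p[2])
L=lambda w:(c*(w[0]-p[0])+s*(w[1]-p[1]),-s*(w[0]-p[0])+c*(w[1]-p[1]),w[2])
q,e=tri(('side',316.7,227.2),('scene',232.2,177.)); print(np.round(L(q),4),e, np.round(L(onz('side',316.7,227.2,.178)),4))
E
```

```text
[ 0.0987 -0.1479  0.1801] 0.0014661481086508793 [ 0.1    -0.1453  0.178 ]
```

```bash
python3 -m jog '[[0,0,0,0,0,1,-1],[0,0,0,0,0,1,-1],[0,0,0,0,0,0.7,-1],[0,0,0,0,0,0,-1]]'; python3 -c "from h import go; go(.112,-.141,.15)"
```

```text
t: 2.55
tool_pos: [0.5156, -0.0893, 0.148]
tool_rot: [-2.835, -1.345, 0.005]
contact_force: [0.4, -0.2, 0.1]
opening: -0.0001
grip_force: 0.0
t 2.55 ramp now [ 0.0346 -0.1386  0.148 ] rows [ 1.77  1.88 -0.08] d [-0.708  0.706 -0.002] F [ 0.35 -0.23  0.06]
```

```bash
python3 -m jog '[[0,0,0,0.4,0.55,0,-1],[0,0,0,0.45,0.5,0,-1],[0,0,0,0.5,0.5,0,-1],[0,0,0,0.5,0.5,0,-1],[0,0,0,-0.5,-0.5,0,-1]]'
python3 - <<'E'
from h import *
from station import viewer
go(0,-.15,.105)
E2={n:viewer.get_image(n) for n in ['side','scene']}
pickle.dump(E2,open('d2.pkl','wb'))
a=cv2.resize(E2['side']['img'][140:340,140:340],(400,400),interpolation=cv2.INTER_CUBIC)
b=cv2.resize(E2['scene']['img'][140:290,250:400],(400,400),interpolation=cv2.INTER_CUBIC)
cv2.imwrite('pics/p2.png',np.hstack([a,b])[:,:,::-1])
E
```

```text
t: 3.18
tool_pos: [0.5809, -0.0882, 0.1517]
tool_rot: [2.837, 1.347, 0.003]
contact_force: [0.3, 0.9, 0.4]
opening: 0.0001
grip_force: 0.0
t 3.175 ramp now [ 0.0996 -0.144   0.1517] rows [-2.49 -2.22  1.55] d [-0.709  0.706  0.001] F [0.3  0.87 0.41]
```

View pics/p2.png

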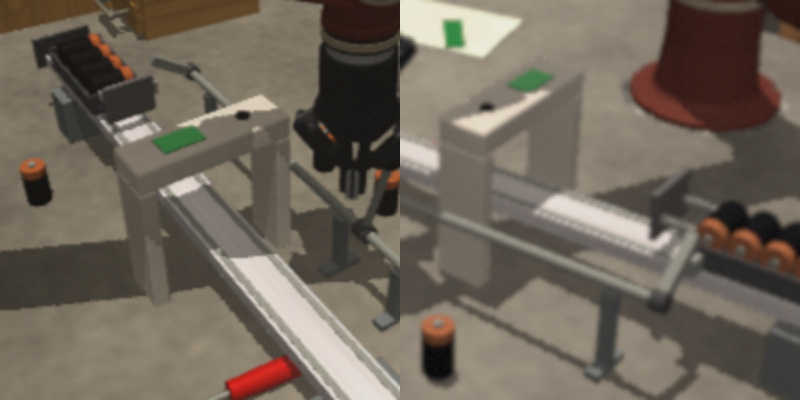

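```bash
python3 -m jog '[[0,0,0,-0.85,-0.75,0.4,-1],[0,0,0,-0.85,-0.75,0.5,-1]]'
cat >> h.py <<'E'
def ends(im,x=.035):
    p=np.load('pose.npy'); c,s=np.cos(p[2]),np.sin(p[2])
    h=cv2.cvtColor(im['img'],cv2.COLOR_RGB2HSV); m=cv2.inRange(h,(3,110,60),(16,255,255))
    v,u=np.nonzero(m); Y=[]
    for a,b in zip(u,v):
        o,r=ray(im,a,b); ex=np.array([c,s,0]); k=(x-ex@(o-[p[0],p[1],0]))/(ex@r); w=o+k*r
        y=-s*(w[0]-p[0])+c*(w[1]-p[1]); z=w[2]-.075-y*.0524
        if .005<z<.055 and -.4<y<.45: Y.append(y)
    return np.round([np.percentile(Y,1),np.percentile(Y,99),len(Y)],4) if len(Y) else None
def now():
    from station import viewer
    go(0,-.15,.105); im=viewer.get_image('scene'); print(ends(im)); return im
E
python3 - <<'E'
from h import *
for f in ['d0','d1','d2']: print(f,ends(pickle.load(open(f+'.pkl','rb'))['scene']))
pickle.dump(now(),open('d3.pkl','wb'))
E
```

```text
t: 3.52
tool_pos: [0.512, -0.0996, 0.1248]
tool_rot: [2.836, 1.345, 0.004]
contact_force: [-0.2, 0.6, -0.1]
opening: -0.0001
grip_force: 0.0
d0 [  0.2645   0.3971 195.    ]
d1 [  0.2646   0.3971 200.    ]
d2 [  0.2464   0.3743 182.    ]
t 3.525 ramp now [ 0.03   -0.1485  0.1248] rows [-0.74 -0.67  0.66] d [-0.708  0.706  0.001] F [-0.15  0.57 -0.14]
[  0.1938   0.3271 165.    ]
```

```bash
python3 -m jog '[[0,0,0,-0.6,-0.6,0.5,-1],[0,0,0,-0.14,-0.07,0.16,-1]]'
python3 -c "
from h import *
now()"
```

```text
t: 3.82
tool_pos: [0.481, -0.1037, 0.1034]
tool_rot: [-2.839, -1.345, -0.0]
contact_force: [0.5, 0.1, -0.5]
opening: -0.0
grip_force: 0.0
t 3.825 ramp now [-0.0013 -0.1495  0.1034] rows [ 0.02  0.04 -0.05] d [-0.707  0.707 -0.   ] F [ 0.47  0.14 -0.5 ]
[1.324e-01 2.653e-01 1.380e+02]
```

```bash
python3 -m jog '[[0,0,0,0,0,0,-1],[0,0,0,0,0,0,-1]]' | head -1
python3 -c "
from h import *
now()"
```

```text
t: 4.12
t 4.125 ramp now [ 0.0005 -0.1501  0.1046] rows [-0.01 -0.01 -0.01] d [-0.708  0.707  0.001] F [0.81 0.61 0.45]
[6.22e-02 1.95e-01 1.33e+02]
```

```bash
python3 -m jog '[[0,0,0,0.47,-0.47,0,-1],[0,0,0,0,0,0,-1]]' | head -1
python3 -c "
from h import *
now()"
```

```text
t: 4.42
t 4.425 ramp now [-0.0008 -0.1284  0.1034] rows [-0.49  0.53 -0.05] d [-0.709  0.705 -0.   ] F [ 1.11 -0.32 -0.2 ]
[6.500e-03 1.182e-01 1.090e+02]
```

```bash
python3 -m jog '[[0,0,0,-0.40,0.40,0,-1],[0,0,0,-0.61,0.61,0,-1],[0,0,0,-0.66,0.66,0,-1],[0,0,0,-0.64,0.64,0,-1],[0,0,0,-0.54,0.54,0,-1]]' >l1; python3 -m jog '[[0,0,0,-0.42,0.42,0,-1],[0,0,0,-0.31,0.31,0,-1],[0,0,0,-0.21,0.21,0,-1],[0,0,0,-0.12,0.12,0,-1],[0,0,0,-0.05,0.05,0,-1]]' >l2; cat l1 l2 | grep -E '^t:|contact'
python3 -c "
from h import *
from station import viewer
pickle.dump(now(),open('d4.pkl','wb'))
a=viewer.get_image('side')['img'][160:360,170:370]
cv2.imwrite('pics/p3.png',cv2.resize(a,(600,600),interpolation=cv2.INTER_CUBIC)[:,:,::-1])"
```

```text
t: 5.1
contact_force: [0.1, -1.0, -0.2]
t: 5.72
contact_force: [0.1, -0.1, 0.1]
t 5.725 ramp now [-0.0008 -0.2978  0.1034] rows [ 3.5  -3.46 -0.05] d [-0.708  0.707 -0.   ] F [ 0.08 -0.09  0.13]
[-0.2298 -0.0958 78.    ]
```

View pics/p3.png

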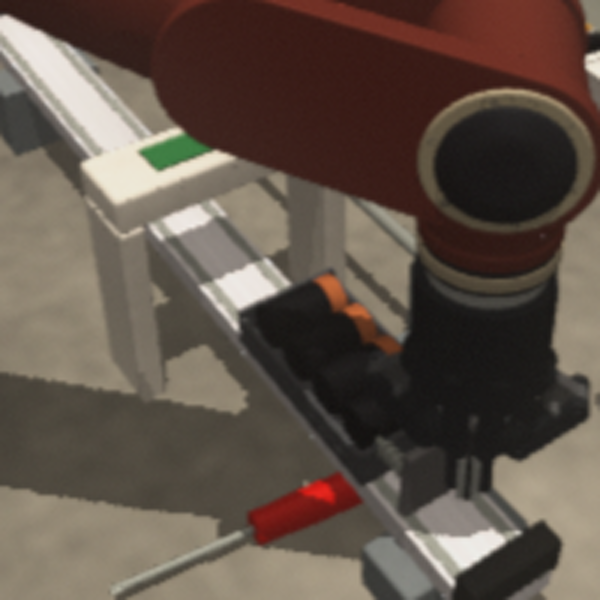

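The picture shows the carriage caught: the nose plate at (420,475) is against the fingers at (470,475), well uphill of the buffer at (510,565). Next I hold it still for over a second.

```bash
python3 -m jog '[[0,0,0,0,0,0,-1],[0,0,0,0,0,0,-1],[0,0,0,0,0,0,-1],[0,0,0,0,0,0,-1],[0,0,0,0,0,0,-1]]' >/dev/null;  python3 -c "
from h import *
now()"; python3 -m jog '[[0,0,0,0,0,0,-1],[0,0,0,0,0,0,-1],[0,0,0,0,0,0,-1],[0,0,0,0,0,0,-1],[0,0,0,0,0,0,-1]]' >/dev/null;  python3 -c "
from h import *
now()"
```

```text
t 6.45 ramp now [-0.0008 -0.2978  0.1035] rows [ 3.5  -3.46 -0.05] d [-0.707  0.707  0.   ] F [ 0.41 -0.79  0.59]
[-0.2255 -0.0957 77.    ]
t 7.125 ramp now [-0.0008 -0.2978  0.1035] rows [ 3.5  -3.46 -0.05] d [-0.707  0.707 -0.   ] F [-0.17 -0.24 -0.27]
[-0.2255 -0.0957 78.    ]
```

```bash
for i in 1 2 3; do python3 -m jog '[[0,0,0,-0.12,0.12,0,-1],[0,0,0,-0.12,0.12,0,-1],[0,0,0,-0.12,0.12,0,-1],[0,0,0,-0.12,0.12,0,-1],[0,0,0,-0.12,0.12,0,-1]]' | grep -E '^t:'; done;  python3 -c "
from h import *
now()"
```

```text
t: 7.8
t: 8.43
t: 9.05
t 9.05 ramp now [-0.0008 -0.3745  0.1035] rows [ 5.31 -5.27 -0.05] d [-0.707  0.707 -0.   ] F [-0.12 -0.01 -0.9 ]
[-0.3039 -0.1739 59.    ]
```

```bash
python3 -m jog '[[0,0,0,-0.08,0.08,0,-1],[0,0,0,-0.08,0.08,0,-1],[0,0,0,-0.08,0.08,0,-1],[0,0,0,-0.08,0.08,0,-1],[0,0,0,-0.1,0.1,0,-1]]' | grep -E '^t:'; python3 -m jog '[[0,0,0,-0.2,0.2,0,-1],[0,0,0,-0.3,0.3,0,-1],[0,0,0,-0.4,0.4,0,-1],[0,0,0,-0.4,0.4,0,-1],[0,0,0,-0.2,0.2,0,-1]]' >/dev/null; python3 -m jog '[[0,0,0,0,0,-0.6,-1],[0,0,0,0,0,-1,-1],[0,0,0,0,0,-1,-1],[0,0,0,0,0,-0.5,-1],[0,0,0,0,0,0,-1]]' >/dev/null;  python3 -c "
from h import *
from station import viewer
im=now()
cv2.imwrite('pics/p4.png',np.hstack([viewer.get_image('side')['img'][:,130:480],im['img'][:,120:470]])[:,:,::-1])"
```

```text
t: 9.72
t 10.975 ramp now [-1.000e-04 -4.561e-01  1.987e-01] rows [ 7.22 -7.22  3.1 ] d [-0.708  0.707  0.003] F [ 0.32  0.57 -0.62]
[-0.3082 -0.1778 55.    ]
```

View pics/p4.png

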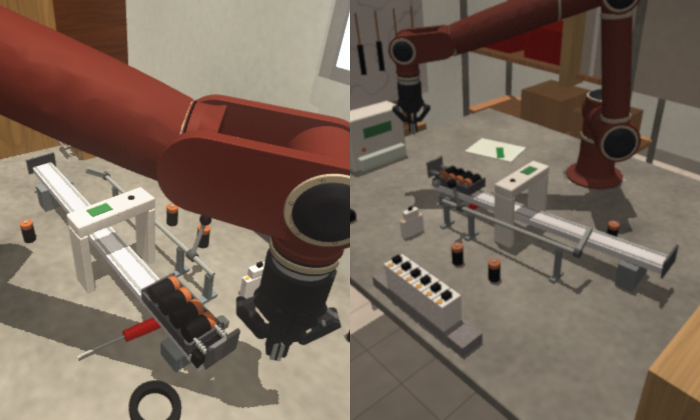

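The carriage rests at the buffer with the nose at about (222,345) in the left half, and the hand is well clear. The handle is still over, and the cells, breaker, screwdriver and tape are in place.

```bash
python3 -m jog '[[0,0,0,0,0,0,-1],[0,0,0,0,0,0,-1],[0,0,0,0,0,0,-1]]' >/dev/null; python3 -c "
from h import *
now()
from station import finish_job
print(finish_job())"
```

```text
t 11.45 ramp now [-0.001  -0.4555  0.1958] rows [ 7.22 -7.17  3.04] d [-0.707  0.707 -0.001] F [0.23 0.58 0.34]
[-0.3085 -0.1778 55.    ]
the job is handed in; nothing more can be done
None
```

The job is handed in, with no verdict returned: the carriage was released, rolled through the portal, was caught on its nose and held still for over a second at about 0.49 m travel, then eased onto the buffer (camera estimate 0.575 m, steady), with the hand clear and the bystanders apparently undisturbed in the last picture.

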